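Find the transit case that rattles and hold it out

ROBOT

A 7-joint arm with a two-finger parallel gripper is mounted at the origin on the work surface. World frame = base frame: x ahead of the robot, y to its left, z up, the work surface at z = 0. Lengths are in mm, angles in degrees, forces in N, time in s.
With the tool pointing down it reaches from about 400 to 925 mm from the base axis. Payload 4.1 kg.
Tool frame: the origin (TCP) lies between the finger pads; the fingertips stand 8 mm ahead of it and the grasp point (between the pads) lies 11 mm behind it; z points along the fingers, y is the line along which they close (so a half turn about z gives the same grasp; the last joint's range is limited). The gripper opens to 85 mm and grips with 20 to 120 N. Pads are 22 mm wide; open, the fingers measure 114 mm over their backs; the gripper's body (76 mm by 85 mm) begins 54 mm behind the grasp point. The pads swing forward as they close: fully open they stand 13 mm farther back than shut.
Start: joints at [-78.954, 22.827, 2.584, 88.041, -1.071, 69.15, -2.905], TCP at [186.968, 622.564, 239.347] pointing down, gripper open.
Joint ranges: [-161.44, 161.44], [-28.35, 127.94], [-78.24, 83.42], [0, 140.83], [-78.03, 258.03], [13.02, 114.36], [-168.23, 168.23]. Speed limits (degrees/s): [147.25, 147.25, 180, 180, 180, 180, 180].

INTERFACE

Orientations are given as [roll, pitch, yaw] about the fixed x, y, z axes, in that order (R = Rz(yaw) Ry(pitch) Rx(roll)).
In Python, from plant import telemetry, vision, ctrl gives the robot as it stands.
- The arm moves only by the tool drive_tool, never from a script. Its argument "commands" is a list of rows, each a list of 3 entries, a list of its own where there are three numbers: the shift along the tool's x, y, z in mm, then the turn about the tool's z in rad, then the finger opening in mm, from 0 to 85.4. In form: [[[dx, dy, dz], turn, claw], ...]. A call has 1 to 12 rows; each row is the pose to reach, as a shift and turn from the pose commanded when the call began, along the tool's axes at that moment; what a row does not reach only later rows make up. A row lasts 1/8 s, in which the tool goes at most 62.5 mm and 10.7 degrees, less where a joint would pass 70% of its speed; a pose out of reach is approached as far as the arm can. A call with a gripper value outside its range is refused whole. The fingers move at their own pace and stop on an object; "newtons" is the grip in N (left out, the last holds). Time passes only in rows, so rows that repeat a pose let the fingers close. It gives the time, the measured TCP pose, the force, the opening and the grip force at its end, in the units of the state.
- telemetry.get_state(): the state, without advancing time (a new reading comes with each control period).
- vision.capture(name): name is "scene" or "top" or "wrist"; returns the picture (420x560x3 uint8, red, green, blue); there is no depth.
- vision.camera_model(name): a dict with "fx", "fy", "cx", "cy" (pixels), "k1" (the pictures are not rectified: a ray, as slopes to the right and down, at radius r is drawn at 1 + k1 r^2 times it, then the intrinsics apply), "origin" and "attitude" of the camera in the world. Camera axes: x right, y down, z forward; pixel columns grow to the right and rows downward; lengths in mm; the calibration is good to about 2 mm. A picture is of the moment at which its call begins: read the wrist's pose just before it. camera_model takes no time and is no camera call; for the wrist camera it gives the pose at the moment of the call.
- ctrl.sign_off(): hands the job in; it is judged then, once.
Trained networks look in the newest picture that a camera, given by its name, has taken for a name from the list of things; names that differ only in an ending like _2 or _b are one class to them, and where a whole thing is asked for, a point or a joint stands for the part that bears it (a point fixed in the world has none). Each returns a list of dicts, best first, with "conf" (0 to 1); they miss things now and then, are a little off and sometimes report something else, mostly with a low value. They report only what shows in the picture. A call takes as long as a camera call.
- vision.find_in(query, camera): "uv" ([column, row] in pixels, amid what is visible of it).
- vision.trace(query, camera): "mask" (420x560 bool, what is visible of it) and "uv" ([column, row] in pixels, amid what is visible of it).
- vision.tip_of(query, camera): "uv" ([column, row] in pixels: a listed point, or the origin of a listed thing).
The state is a dict: "time_s": time; "joint_positions": joint angles; "qd": joint speeds; "tau": joint torques, N m; "position": TCP position; "tool_rot": TCP orientation; "contact_force": force on the tool from outside, world axes, zero at the start; "moment": the same for the moment, N m; "gripper_width": finger opening in mm; "grip_force": force on a finger pad.
Only numpy, scipy, OpenCV 4.12 (cv2) and the standard library are available. Lean on these libraries where they do the work, as an engineer would, in place of code of your own. Each camera call takes 0.05 s, during which the arm holds its last target. There are 200 camera calls.

TASK

One of the three sealed transit cases on the black mat has a calibration ball that has come off its mount and rattles inside: lift and briskly shake all three in turn, first the yellow-lidded, then the blue, then the red, setting each back upright on the mat before taking the next. Then hold out the one that rattles, level, with the other two left on the mat, centred a hand's breadth above the round green handover pad without touching it, and finish still holding it there. Leave everything else on the table alone.

Things in the scene. Friction and masses are not known exactly. Their poses are not given: they have to be found in the camera images.
- case_yellow: sealed transit case with a grey body and a yellow lid with a white label; 125 (its x) x 56 (its y) x 46 (its z, height) mm, origin at the centre of its underside, z up. Loose on the mat, long side roughly along the mat's x. Weighs 0.19 to 0.51 kg, plus the ball if it holds one. In exactly one case, a different one each time, a 30 mm, 210 g ball rolls freely and knocks along the 105 mm inner length (75 mm of play).
- case_blue: sealed case like the yellow one, with a blue lid with a white label: 125 x 56 x 46 mm, origin at the centre of its underside, long side along its x, z up. Weighs 0.19 to 0.51 kg, plus the ball if it holds one. A brisk stroke along its long axis throws a loose ball to the leading end, where it mostly stays when the stroke stops level, so the moment of its weight on the wrist shifts by 0.15 N m from end to end; a silent case shows no shift.
- case_red: sealed case like the yellow one, with a red lid with a white label: 125 x 56 x 46 mm, origin at the centre of its underside, long side along its x, z up. Weighs 0.19 to 0.51 kg, plus the ball if it holds one. A brisk stroke along its long axis throws a loose ball to the leading end, where it mostly stays when the stroke stops level, so the moment of its weight on the wrist shifts by 0.15 N m from end to end; a silent case shows no shift.
- mat: black rubber mat fixed on the table, 220 (x) x 380 (y) x 4 mm thick, origin at the centre of its underside (table height); the three cases stand side by side on it, about 120 mm apart along its y, in any order of colours
- pad: round green handover pad with a white centre, 120 mm across, 4 mm thick, fixed on the table left of the mat, origin at the centre of its underside; the chosen case is held out above it
- bottle: small amber glass bottle with black cap, 56 mm wide, 130 mm high; origin at the centre of its underside. A bystander, to be left alone
- jar: clear jar with white cap, 60 mm wide, 70 mm high; origin at the centre of its underside. A bystander, to be left alone
- beaker: open glass beaker, 72 mm wide, 90 mm high; origin at the centre of its underside. A bystander, to be left alone
- slidebox: flat wooden slide box, 85 x 100 x 35 mm; origin at the centre of its underside. A bystander, to be left alone
- driver: orange-handled screwdriver lying flat, 150 mm long. A bystander, to be left alone
- can: plain aluminium can, 66 mm wide, 100 mm high; origin at the centre of its underside. A bystander, to be left alone

How it is judged:
By the outcome, as a careful person would: the job done as asked, in the order asked, and still so for the second after the job is handed in, while the arm keeps its last pose, push and grip.
It also fails if it takes over 72 s, if anything falls off the work surface, if the arm or the gripper's body presses on something with over 40 N, if the wrist force passes 120 N, or if a joint passes its speed limit or range.

## Working session

There is one attempt and no reset: what is moved stays moved. The work goes in short steps, Python scripts to look and compute and a tool call to move; the robot and the scene stay as the last step left them, time stands still between calls to the robot, and variables do not carry over. Pictures are saved under pics/ and viewed, at most 10 in all, crops included, and the job is handed in when it is done.

Besides the shell and the picture viewer there is one more tool, called after "Emit:" as a command line: name --argument value ..., lists and objects as JSON in quotes. drive_tool: Moves the arm, as the interface text tells. Its arguments: {"type":"object","properties":{"commands":{"type":"array","items":{"type":"array"}},"newtons":{"type":"number"}},"required":["commands"]}

```bash
mkdir -p pics
cat > h.py <<'E'
import numpy as np, cv2
from plant import telemetry, vision, ctrl
from scipy.spatial.transform import Rotation as R
def att(m):
    a=np.array(m["attitude"],float)
    return a if a.shape==(3,3) else R.from_euler('xyz',a,degrees=True).as_matrix()
def ray(m,uv):
    d=np.array([(uv[0]-m["cx"])/m["fx"],(uv[1]-m["cy"])/m["fy"]]);s=d.copy()
    for _ in range(20): s=d/(1+m["k1"]*(s@s))
    return att(m)@np.array([s[0],s[1],1])
def at(m,uv,z):
    o=np.array(m["origin"]);r=ray(m,uv);return o+r*(z-o[2])/r[2]
E
python3 - <<'E'
from h import *
s=telemetry.get_state();print(s)
m=vision.camera_model("top");print(m)
im=vision.capture("top");cv2.imwrite("pics/top.png",im[:,:,::-1])
for n,z in [("case_yellow",46),("case_blue",46),("case_red",46),("pad",4),("mat",4),("bottle",130),("jar",70),("beaker",90),("slidebox",35),("driver",20),("can",100)]:
    for d in vision.trace(n,"top")[:1]:
        k=d["mask"].astype(np.uint8)
        c=max(cv2.findContours(k,0,1)[0],key=cv2.contourArea)[:,0,:]
        p=np.array([at(m,u,z)[:2] for u in c.astype(float)],np.float32)
        print(n,round(d["conf"],2),np.round(d["uv"]),np.round(at(m,d["uv"],z)),cv2.minAreaRect(p),p.min(0),p.max(0))
E
```

```text
{'time_s': 0.0, 'joint_positions': array([-78.95303239,  22.87193196,   2.58163061,  88.11574304,
        -1.07190241,  69.15000861,  -2.90418882]), 'qd': array([-0.14990568, -0.06769597,  0.0268779 , -0.05607914,  0.00483239,
        0.04597111,  0.03876167]), 'tau': array([-2.78849930e-04, -4.75126112e+01,  1.36468425e+00, -2.54220074e+01,
        1.14770746e-02,  9.24351742e-03, -1.75168594e-05]), 'position': array([186.80235995, 621.91863874, 238.25162121]), 'tool_rot': array([-1.79886765e+02,  7.92403127e-03,  1.63286417e+02]), 'contact_force': array([ 1.28160006, -0.42506268,  0.32426819]), 'moment': array([0.00448533, 0.02337953, 0.02699185]), 'grip_force': 0.0, 'gripper_width': 85.46363788570713}
{'fx': 491.66161183273186, 'fy': 491.66161183273186, 'cx': 270.7915546892257, 'cy': 215.4619770731112, 'k1': -0.11585503416447716, 'origin': array([ 300.37706302,   -8.24319275, 1484.16809236]), 'attitude': array([-169.79556421,    1.26059124,  -90.14054566])}
case_yellow 0.7 [342. 211.] [ 572. -189.   46.] ((567.4519653320312, -193.79896545410156), (62.17330551147461, 131.3996276855
[... 1266 characters left out ...]
187.79684448242188), (54.769676208496094, 123.03096771240234), 88.55915069580078) [ 496.1251 -214.8005] [ 619.4755  -159.09047]
slidebox 0.93 [342. 150.] [ 765. -198.   35.] ((761.04248046875, -190.97726440429688), (92.52264404296875, 105.61947631835938), 11.538201332092285) [ 710.3238  -245.45549] [ 812.8545  -135.01476]
driver 0.75 [220. 284.] [358. 174.  20.] ((363.4269104003906, 189.59280395507812), (114.06874084472656, 25.031023025512695), 63.73906707763672) [331.728   135.82532] [387.9272  241.10374]
can 0.88 [428. 208.] [ 570. -432.  100.] ((582.3557739257812, -427.52618408203125), (59.33474349975586, 91.46488952636719), 25.57160186767578) [ 545.2779 -469.3393] [ 615.9254  -384.88547]
```

View pics/top.png

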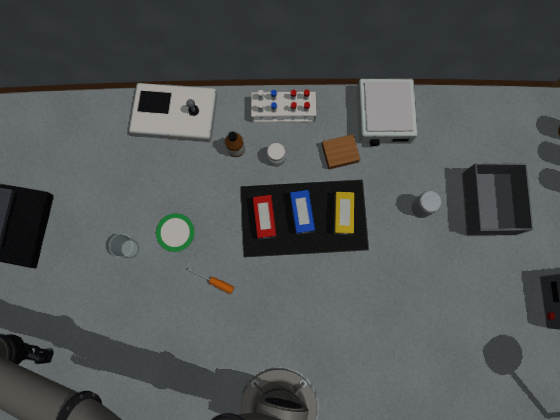

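The picture matches the networks: red (264,216), blue (302,213) and yellow (345,213) are on the mat, and the pad is at (175,232). The top-view "beaker" result is false; the real beaker is at (124,246). Next I go above yellow.

```bash
cat >> h.py <<'E'
def shift(x,y,z,yaw,start=None):
    s=telemetry.get_state();p,o=(s["position"],s["tool_rot"]) if start is None else start
    r=R.from_euler('xyz',[180,0,o[2]],degrees=True)
    t=-np.deg2rad((yaw-o[2]+90)%180-90)
    return np.round(r.inv().apply(np.array([x,y,z])-p),1),round(t,3)
def case(name,cam="wrist",z=50):
    m=vision.camera_model(cam);vision.capture(cam);L=vision.trace(name,cam)
    if not L: print(name,"none");return
    k=L[0]["mask"].astype(np.uint8);c=max(cv2.findContours(k,0,1)[0],key=cv2.contourArea)[:,0,:]
    p=np.array([at(m,u,z)[:2] for u in c.astype(float)],np.float32)
    print(name,L[0]["conf"],c.min(0),c.max(0),np.round(cv2.minAreaRect(p)[0],1),np.round(cv2.minAreaRect(p)[1],1),cv2.minAreaRect(p)[2])
E
python3 - <<'E'
from h import *
S=(np.array([186.968,622.564,239.347]),[180,0,163.29])
print(shift(480,200,239,178,S),shift(560,-190,239,178,S))
E
```

```text
(array([-4.022e+02, -3.205e+02,  3.000e-01]), np.float64(-0.257)) (array([-5.909e+02, -6.710e+02,  3.000e-01]), np.float64(-0.257))
```

Emit:
drive_tool --commands '[[[-402, -320, 0], -0.257, 85], [[-402, -320, 0], -0.257, 85], [[-402, -320, 0], -0.257, 85], [[-402, -320, 0], -0.257, 85], [[-402, -320, 0], -0.257, 85], [[-402, -320, 0], -0.257, 85], [[-402, -320, 0], -0.257, 85], [[-402, -320, 0], -0.257, 85], [[-591, -671, 0], -0.257, 85], [[-591, -671, 0], -0.257, 85], [[-591, -671, 0], -0.257, 85], [[-591, -671, 0], -0.257, 85]]' --newtons 80

```text
time_s: 2.1
position: [525.9, -34.2, 239.7]
tool_rot: [180.0, 0.1, 178.0]
contact_force: [1.5, 0.2, -0.4]
gripper_width: 85.1
grip_force: 0.0
```

Run:
```python
from h import *
print(shift(560,-190,239,178))
```

```text
(array([ -39.5, -154.5,    0.7]), np.float64(0.001))
```

Emit:
drive_tool --commands '[[[-40, -154, 0], 0, 85], [[-40, -154, 0], 0, 85], [[-40, -154, 0], 0, 85], [[-40, -154, 0], 0, 85], [[-40, -154, 0], 0, 85]]'

```text
time_s: 2.72
position: [560.2, -186.4, 239.1]
tool_rot: [179.9, -0.0, 178.1]
contact_force: [0.6, 1.3, -0.9]
gripper_width: 85.2
grip_force: 0.0
```

Run:
```python
from h import *
print(telemetry.get_state()["position"])
case("case_yellow");case("case_blue")
m=vision.camera_model("wrist");print(m["origin"],m["attitude"])
im=vision.capture("wrist");cv2.imwrite("pics/w1.png",im[:,:,::-1])
```

```text
[ 560.22853956 -186.4067429   239.08639989]
case_yellow 0.86 [235 122] [297 256] [ 566.2 -199.1] [ 54.4 126.9] 87.24822998046875
case_blue 0.62 [355 119] [432 257] [569.2 -79. ] [128.9  64.3] 7.465976715087891
[ 478.37914715 -183.52903686  373.07419439] [1.61165303e+02 3.44850601e-02 8.82144811e+01]
```

View pics/w1.png

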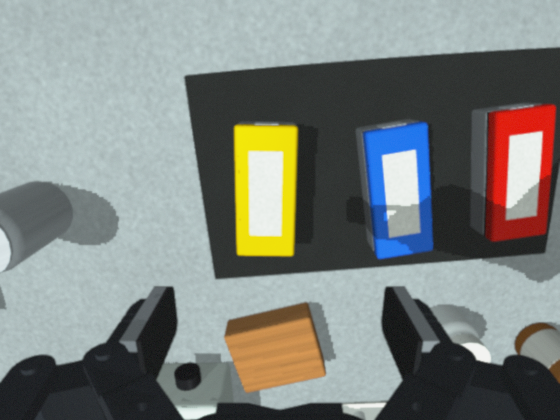

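The yellow lid spans (235–297, 122–256), which agrees with the top view. That puts its centre near (567,-198) with a yaw of about -2.5°.

Run:
```python
from h import *
print(shift(567,-198,20,177.5))
```

```text
(array([ -7. , -11.5, 219.4]), np.float64(0.011))
```

Emit:
drive_tool --commands '[[[-7, -11, 60], 0.01, 85], [[-7, -11, 120], 0.01, 85], [[-7, -11, 130], 0.01, 85], [[-7, -11, 130], 0.01, 85]]'

```text
time_s: 3.48
position: [567.4, -198.7, 110.1]
tool_rot: [-180.0, 0.0, 177.5]
contact_force: [0.2, -0.7, -0.2]
gripper_width: 84.6
grip_force: 0.0
```

Run:
```python
from h import *
case("case_yellow")
print(shift(567,-198,20,177.5))
```

```text
case_yellow 0.8 [228 124] [331 330] [ 565.  -198.9] [ 54.7 126.6] 87.28335571289062
(array([ 1.8,  1.4, 92. ]), np.float64(-0.001))
```

Emit:
drive_tool --commands '[[[1, 0, 50], 0, 85], [[1, 0, 80], 0, 85], [[1, 0, 90], 0, 85], [[1, 0, 90], 0, 85], [[1, 0, 90], 0, 40], [[1, 0, 90], 0, 40], [[1, 0, 90], 0, 40], [[1, 0, 90], 0, 40], [[1, 0, 90], 0, 40], [[1, 0, 90], 0, 40]]' --newtons 80

```text
time_s: 4.82
position: [567.2, -199.3, 21.2]
tool_rot: [-180.0, 0.2, 177.4]
contact_force: [-0.7, -0.1, 5.3]
gripper_width: 55.0
grip_force: 86.7
```

Emit:
drive_tool --commands '[[[0, 0, -30], 0, 40], [[0, 0, -80], 0, 40], [[0, 0, -130], 0, 40], [[0, 0, -160], 0, 40], [[0, 0, -160], 0, 40], [[60, 0, -160], 0, 40], [[120, 0, -160], 0, 40], [[120, 0, -160], 0, 40], [[120, 0, -160], 0, 40], [[120, 0, -160], 0, 40], [[120, 0, -160], 0, 40], [[120, 0, -160], 0, 40]]'

```text
time_s: 6.32
position: [446.3, -193.6, 179.2]
tool_rot: [-180.0, -0.0, 177.5]
contact_force: [0.2, 0.1, -4.8]
gripper_width: 55.2
grip_force: 86.9
```

```bash
cat >> h.py <<'E'
def mom():
    s=telemetry.get_state();r=R.from_euler('xyz',s["tool_rot"],degrees=True).inv()
    print(s["time_s"],np.round(s["position"],1),"F",np.round(s["contact_force"],2),"Mtool",np.round(r.apply(s["moment"]),3),"w",s["gripper_width"])
E
python3 -c "
from h import *
mom();mom()"
```

```text
6.325 [ 446.3 -193.6  179.2] F [ 0.16  0.07 -4.84] Mtool [-0.023 -0.029 -0.011] w 55.249077531162236
6.325 [ 446.3 -193.6  179.2] F [ 0.16  0.07 -4.84] Mtool [-0.023 -0.029 -0.011] w 55.249077531162236
```

Emit:
drive_tool --commands '[[[-60, 0, 0], 0, 40], [[-120, 0, 0], 0, 40], [[-120, 0, 0], 0, 40], [[-120, 0, 0], 0, 40], [[-120, 0, 0], 0, 40], [[-120, 0, 0], 0, 40], [[-120, 0, 0], 0, 40]]'

```text
time_s: 7.2
position: [565.4, -198.9, 179.7]
tool_rot: [180.0, 0.0, 177.4]
contact_force: [0.7, -0.3, -6.4]
gripper_width: 54.8
grip_force: 86.9
```

```bash
python3 -c "
from h import *
mom()"
```

```text
7.2 [ 565.4 -198.9  179.7] F [ 0.69 -0.34 -6.37] Mtool [-0.029 -0.031  0.028] w 54.83911062591918
```

Emit:
drive_tool --commands '[[[60, 0, 0], 0, 40], [[120, 0, 0], 0, 40], [[120, 0, 0], 0, 40], [[120, 0, 0], 0, 40], [[120, 0, 0], 0, 40], [[120, 0, 0], 0, 40], [[120, 0, 0], 0, 40]]'

```text
time_s: 8.07
position: [446.4, -193.6, 179.2]
tool_rot: [-180.0, -0.0, 177.5]
contact_force: [0.7, -0.4, -6.3]
gripper_width: 55.2
grip_force: 87.0
```

```bash
python3 -c "
from h import *
mom()"
```

```text
8.075 [ 446.4 -193.6  179.2] F [ 0.73 -0.41 -6.32] Mtool [-0.005  0.043 -0.009] w 55.178080079658244
```

Emit:
drive_tool --commands '[[[-62, 0, 0], 0, 40], [[-124, 0, 0], 0, 40], [[-62, 0, 0], 0, 40], [[0, 0, 0], 0, 40], [[-62, 0, 0], 0, 40], [[-124, 0, 0], 0, 40], [[-62, 0, 0], 0, 40], [[0, 0, 0], 0, 40], [[-62, 0, 0], 0, 40], [[-124, 0, 0], 0, 40], [[-124, 0, 0], 0, 40], [[-124, 0, 0], 0, 40]]'

```text
time_s: 9.57
position: [569.6, -199.1, 178.4]
tool_rot: [-180.0, -0.1, 177.5]
contact_force: [-0.6, -0.4, -5.8]
gripper_width: 54.8
grip_force: 87.3
```

Emit:
drive_tool --commands '[[[0, 0, 0], 0, 40], [[0, 0, 0], 0, 40]]'

```text
time_s: 9.82
position: [569.1, -199.4, 179.5]
tool_rot: [180.0, 0.0, 177.4]
contact_force: [0.3, -0.2, -4.3]
gripper_width: 55.1
grip_force: 87.3
```

```bash
cat >> h.py <<'E'
def momavg():
    for i in range(6):
        mom(); vision.capture("top")
E
python3 -c "
from h import *
momavg()"
```

```text
9.825 [ 569.1 -199.4  179.5] F [ 0.28 -0.23 -4.29] Mtool [-0.035 -0.006 -0.034] w 55.09073594311171
9.875 [ 569.3 -199.2  179.6] F [-0.15  0.34 -4.58] Mtool [-0.019  0.024 -0.046] w 54.97323587634714
9.925 [ 569.4 -199.2  179.6] F [-0.08 -0.44 -4.49] Mtool [ 0.019 -0.007 -0.02 ] w 55.14493291477711
9.975 [ 569.5 -199.1  179.5] F [ 0.94  0.2  -4.79] Mtool [-0.03  -0.028  0.028] w 54.93476487028178
10.025 [ 569.6 -199.1  179.5] F [ 0.4  -0.57 -5.44] Mtool [-0.008  0.03  -0.037] w 54.92735241542712
10.075 [ 569.6 -199.   179.5] F [-0.42  0.31 -4.6 ] Mtool [ 0.016  0.027 -0.009] w 55.08603849300309
```

Emit:
drive_tool --commands '[[[62, 0, 0], 0, 40], [[124, 0, 0], 0, 40], [[124, 0, 0], 0, 40], [[124, 0, 0], 0, 40], [[124, 0, 0], 0, 40], [[124, 0, 0], 0, 40]]'

```text
time_s: 10.88
position: [447.1, -193.6, 179.5]
tool_rot: [-180.0, 0.0, 177.5]
contact_force: [0.2, 0.6, -3.6]
gripper_width: 55.1
grip_force: 87.3
```

```bash
python3 -c "
from h import *
momavg()"
```

```text
10.875 [ 447.1 -193.6  179.5] F [ 0.23  0.58 -3.61] Mtool [-0.032 -0.033 -0.014] w 55.061703847612144
10.925 [ 446.8 -193.6  179.4] F [-0.5  -0.51 -5.11] Mtool [-0.014  0.008  0.009] w 55.12567313989802
10.975 [ 446.5 -193.6  179.2] F [-0.16 -0.88 -5.36] Mtool [ 0.006 -0.011 -0.014] w 55.14258467953032
11.025 [ 446.3 -193.6  179.2] F [-0.17  0.05 -5.17] Mtool [ 0.049 -0.073  0.019] w 54.993348248649376
11.075 [ 446.2 -193.6  179.2] F [-0.09 -0.37 -4.69] Mtool [ 0.006 -0.018 -0.02 ] w 55.24397870655232
11.125 [ 446.1 -193.6  179.2] F [ 0.38 -0.15 -5.14] Mtool [0.001 0.016 0.014] w 55.19086600489782
```

Yellow is silent: the tool-y moment stays near 0 at both ends. I'm setting it back.

Emit:
drive_tool --commands '[[[-60, 0, 0], 0, 40], [[-120, 0, 0], 0, 40], [[-120, 0, 50], 0, 40], [[-120, 0, 100], 0, 40], [[-120, 0, 140], 0, 40], [[-120, 0, 150], 0, 40], [[-120, 0, 157], 0, 40], [[-120, 0, 160], 0, 40], [[-120, 0, 160], 0, 40], [[-120, 0, 160], 0, 85], [[-120, 0, 160], 0, 85], [[-120, 0, 160], 0, 85]]'

```text
time_s: 12.68
position: [566.3, -199.0, 19.8]
tool_rot: [-180.0, 0.1, 177.4]
contact_force: [0.2, 0.2, 0.0]
gripper_width: 85.0
grip_force: 0.0
```

Emit:
drive_tool --commands '[[[0, 0, 0], 0, 85], [[0, 0, 0], 0, 85], [[0, 0, -40], 0, 85], [[0, 0, -90], 0, 85], [[0, 0, -140], 0, 85], [[0, 50, -140], 0, 85], [[0, 100, -140], -0.1, 85], [[0, 115, -140], -0.18, 85], [[0, 115, -140], -0.18, 85], [[0, 115, -140], -0.18, 85]]'

```text
time_s: 13.92
position: [570.7, -85.7, 159.4]
tool_rot: [-179.9, -0.0, -172.4]
contact_force: [0.2, -0.3, 0.7]
gripper_width: 84.9
grip_force: 0.0
```

Run:
```python
from h import *
case("case_blue");case("case_yellow");case("case_yellow","top");mom()
print(shift(570,-77,20,187.5))
im=vision.capture("wrist");cv2.imwrite("pics/w2.png",im[:,:,::-1])
```

```text
case_blue 0.94 [256 122] [337 293] [569.4 -74.8] [126.9  56.6] 8.761902809143066
case_yellow 0.9 [80 91] [181 273] [ 566.1 -193.3] [ 66.1 127.2] 87.89570617675781
case_yellow 0.77 [334 192] [354 234] [ 565.2 -194.4] [ 59.7 128.1] 88.10808563232422
14.225 [570.8 -84.9 159.3] F [-0.77  0.1   0.6 ] Mtool [ 0.025 -0.03  -0.011] w 84.89176583293158
(array([ -0.3,   7.9, 139.3]), np.float64(0.003))
```

View pics/w2.png

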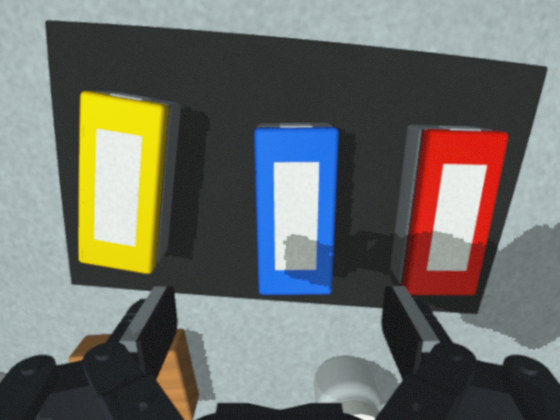

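Yellow is back upright on the mat. Blue is near (570,-75) with a yaw of about 8.3°.

Emit:
drive_tool --commands '[[[0, 10, 20], -0.01, 85], [[0, 10, 70], -0.01, 85], [[0, 10, 120], -0.01, 85], [[0, 10, 139], -0.01, 85], [[0, 10, 139], -0.01, 85], [[0, 10, 139], -0.01, 40], [[0, 10, 139], -0.01, 40], [[0, 10, 139], -0.01, 40], [[0, 10, 139], -0.01, 40], [[0, 10, 139], -0.01, 40], [[0, 10, 139], -0.01, 40]]'

```text
time_s: 15.65
position: [571.4, -74.0, 22.6]
tool_rot: [180.0, 0.2, -171.7]
contact_force: [0.1, 0.5, 5.0]
gripper_width: 54.9
grip_force: 87.0
```

Emit:
drive_tool --commands '[[[0, 0, -30], 0, 40], [[0, 0, -80], 0, 40], [[0, 0, -130], 0, 40], [[0, 0, -160], 0, 40], [[60, 0, -160], 0, 40], [[120, 0, -160], 0, 40], [[60, 0, -160], 0, 40], [[0, 0, -160], 0, 40], [[60, 0, -160], 0, 40], [[120, 0, -160], 0, 40], [[120, 0, -160], 0, 40], [[120, 0, -160], 0, 40]]'

```text
time_s: 17.15
position: [450.4, -91.4, 180.5]
tool_rot: [179.9, 0.1, -171.7]
contact_force: [-0.5, 0.1, -4.9]
gripper_width: 55.1
grip_force: 93.1
```

Emit:
drive_tool --commands '[[[0, 0, 0], 0, 40], [[0, 0, 0], 0, 40]]'

```text
time_s: 17.4
position: [451.7, -91.3, 180.7]
tool_rot: [-180.0, 0.1, -171.6]
contact_force: [0.2, -0.0, -4.9]
gripper_width: 54.8
grip_force: 93.1
```

```bash
python3 -c "
from h import *
momavg()"
```

```text
17.4 [451.7 -91.3 180.7] F [ 0.18 -0.05 -4.89] Mtool [ 0.021 -0.046 -0.063] w 54.82730288646995
17.45 [451.5 -91.4 180.5] F [ 0.56 -0.05 -5.33] Mtool [-0.014 -0.061  0.023] w 54.72249104243359
17.5 [451.3 -91.4 180.4] F [ 0.01  0.52 -3.9 ] Mtool [ 0.003 -0.058 -0.026] w 54.82103370892419
17.55 [451.2 -91.5 180.3] F [-0.03 -0.17 -4.67] Mtool [-0.009 -0.048 -0.029] w 54.93091591174255
17.6 [451.1 -91.5 180.3] F [ 1.2  -0.35 -5.16] Mtool [ 0.046 -0.029  0.042] w 55.19413823428199
17.65 [451.  -91.5 180.3] F [ 0.53 -0.36 -4.84] Mtool [-0.026 -0.017 -0.046] w 54.629107523138174
```

Emit:
drive_tool --commands '[[[-60, 0, 0], 0, 40], [[-120, 0, 0], 0, 40], [[-60, 0, 0], 0, 40], [[0, 0, 0], 0, 40], [[-60, 0, 0], 0, 40], [[-120, 0, 0], 0, 40], [[-120, 0, 0], 0, 40], [[-120, 0, 0], 0, 40], [[-120, 0, 0], 0, 40], [[-120, 0, 0], 0, 40]]'

```text
time_s: 18.95
position: [568.9, -74.4, 180.4]
tool_rot: [180.0, -0.0, -171.7]
contact_force: [-0.1, 0.1, -4.4]
gripper_width: 54.8
grip_force: 95.8
```

```bash
python3 -c "
from h import *
momavg()"
```

```text
18.95 [568.9 -74.4 180.4] F [-0.1   0.08 -4.42] Mtool [ 0.     0.048 -0.022] w 54.78603750552467
19.0 [569.1 -74.3 180.4] F [-0.3   0.1  -4.56] Mtool [-0.012  0.039  0.054] w 54.99332896891752
19.05 [569.2 -74.2 180.5] F [ 0.21 -0.16 -5.2 ] Mtool [0.024 0.106 0.014] w 54.509591700331136
19.1 [569.3 -74.2 180.5] F [-0.92  0.11 -5.95] Mtool [-0.024  0.114  0.001] w 54.84200652058486
19.15 [569.4 -74.1 180.5] F [ 0.28  0.33 -5.37] Mtool [-0.036  0.034 -0.054] w 55.1292730377923
19.2 [569.4 -74.1 180.4] F [ 0.22  0.04 -5.08] Mtool [0.013 0.13  0.03 ] w 54.588941100458975
```

Blue shifts from -0.04 to +0.08, so it rattles. I set it back upright and test red as well.

Emit:
drive_tool --commands '[[[0, 0, 50], 0, 40], [[0, 0, 100], 0, 40], [[0, 0, 140], 0, 40], [[0, 0, 150], 0, 40], [[0, 0, 157], 0, 40], [[0, 0, 160], 0, 40], [[0, 0, 160], 0, 40], [[0, 0, 160], 0, 85], [[0, 0, 160], 0, 85], [[0, 0, 160], 0, 85], [[0, 0, 160], 0, 85], [[0, 0, 160], 0, 85]]'

```text
time_s: 20.75
position: [569.6, -74.1, 20.2]
tool_rot: [180.0, 0.0, -171.7]
contact_force: [-0.4, -0.6, 0.2]
gripper_width: 84.8
grip_force: 0.0
```

Emit:
drive_tool --commands '[[[0, 0, -40], 0, 85], [[0, 0, -90], 0, 85], [[0, 0, -140], 0, 85], [[14, 50, -140], 0, 85], [[28, 100, -140], 0, 85], [[32, 115, -140], 0, 85], [[32, 115, -140], 0, 85], [[32, 115, -140], 0, 85]]'

```text
time_s: 21.75
position: [521.9, 33.2, 160.5]
tool_rot: [-179.9, 0.0, -171.8]
contact_force: [0.5, -0.4, -0.2]
gripper_width: 84.9
grip_force: 0.0
```

Run:
```python
from h import *
case("case_red");case("case_blue");mom()
print(shift(555,47,20,188))
im=vision.capture("wrist");cv2.imwrite("pics/w3.png",im[:,:,::-1])
```

```text
case_red 0.55 [244 166] [324 330] [553.2  39.1] [131.2  55.2] 6.779622554779053
case_blue 0.7 [  0 139] [ 38 304] [ 564.  -155.5] [ 30.6 135.5] 83.77262878417969
21.95 [521.6  33.6 160.3] F [ 0.24 -0.45  0.63] Mtool [-0.017  0.014 -0.021] w 84.87568448726894
(array([-34.9,   8.5, 140.3]), np.float64(0.003))
```

View pics/w3.png

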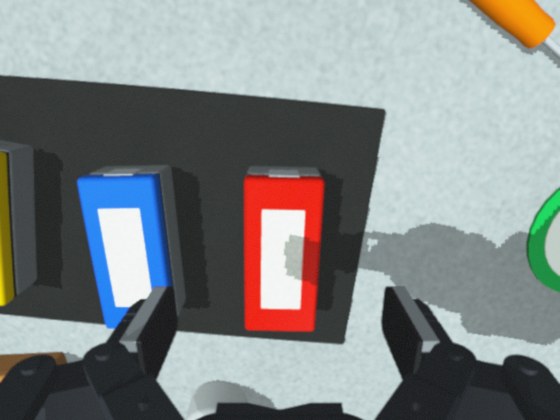

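Red's lid spans (244–323, 178–330); the mask also took in the end face. That gives (556,39.5). Both cases already tested are upright on the mat.

Emit:
drive_tool --commands '[[[-35, 1, 20], 0.01, 85], [[-35, 1, 70], 0.01, 85], [[-35, 1, 120], 0.01, 85], [[-35, 1, 140], 0.01, 85], [[-35, 1, 140], 0.01, 85], [[-35, 1, 140], 0.01, 40], [[-35, 1, 140], 0.01, 40], [[-35, 1, 140], 0.01, 40], [[-35, 1, 140], 0.01, 40], [[-35, 1, 140], 0.01, 40], [[-35, 1, 140], 0.01, 40]]'

```text
time_s: 23.38
position: [557.8, 41.0, 22.7]
tool_rot: [180.0, 0.3, -172.3]
contact_force: [-1.0, -0.7, 6.0]
gripper_width: 55.2
grip_force: 86.2
```

Emit:
drive_tool --commands '[[[0, 0, -30], 0, 40], [[0, 0, -80], 0, 40], [[0, 0, -130], 0, 40], [[0, 0, -160], 0, 40], [[60, 0, -160], 0, 40], [[120, 0, -160], 0, 40], [[60, 0, -160], 0, 40], [[0, 0, -160], 0, 40], [[60, 0, -160], 0, 40], [[120, 0, -160], 0, 40], [[120, 0, -160], 0, 40], [[120, 0, -160], 0, 40]]'

```text
time_s: 24.88
position: [436.9, 25.2, 180.8]
tool_rot: [179.9, 0.1, -172.2]
contact_force: [0.9, 0.6, -3.2]
gripper_width: 54.7
grip_force: 87.0
```

Emit:
drive_tool --commands '[[[0, 0, 0], 0, 40], [[0, 0, 0], 0, 40]]'

```text
time_s: 25.12
position: [437.8, 25.0, 180.7]
tool_rot: [-180.0, 0.1, -172.3]
contact_force: [-0.1, -0.1, -4.3]
gripper_width: 54.9
grip_force: 87.0
```

```bash
python3 -c "
from h import *
momavg()"
```

```text
25.125 [437.8  25.  180.7] F [-0.09 -0.11 -4.35] Mtool [0.002 0.012 0.   ] w 54.90444710446288
25.175 [437.6  24.9 180.6] F [-0.53 -0.26 -4.85] Mtool [-0.003 -0.016 -0.039] w 55.12591641713365
25.225 [437.4  24.9 180.5] F [ 0.08  0.01 -4.69] Mtool [ 0.035 -0.003  0.018] w 55.304382952143186
25.275 [437.2  24.9 180.4] F [ 0.08  0.84 -4.28] Mtool [ 0.045 -0.006  0.005] w 55.12961069137053
25.325 [437.1  24.9 180.3] F [ 0.06 -0.52 -4.61] Mtool [-0.03   0.059 -0.037] w 55.06334949482823
25.375 [437.   24.9 180.3] F [-0.13 -0.52 -5.02] Mtool [0.019 0.016 0.039] w 54.57019001908752
```

Emit:
drive_tool --commands '[[[-60, 0, 0], 0, 40], [[-120, 0, 0], 0, 40], [[-60, 0, 0], 0, 40], [[0, 0, 0], 0, 40], [[-60, 0, 0], 0, 40], [[-120, 0, 0], 0, 40], [[-120, 0, 0], 0, 40], [[-120, 0, 0], 0, 40], [[-120, 0, 0], 0, 40], [[-120, 0, 0], 0, 40]]'

```text
time_s: 26.68
position: [555.2, 41.0, 180.5]
tool_rot: [180.0, 0.0, -172.3]
contact_force: [-0.5, -0.7, -4.8]
gripper_width: 55.1
grip_force: 87.4
```

```bash
python3 -c "
from h import *
momavg()"
```

```text
26.675 [555.2  41.  180.5] F [-0.48 -0.69 -4.81] Mtool [-0.035  0.025 -0.022] w 55.05531168816876
26.725 [555.3  41.1 180.5] F [ 0.07  0.17 -4.66] Mtool [-0.025 -0.037 -0.014] w 54.85350103295456
26.775 [555.4  41.1 180.5] F [ 1.2  -0.06 -4.8 ] Mtool [-0.072 -0.009 -0.017] w 54.92103691974118
26.825 [555.5  41.1 180.5] F [ 0.01 -0.31 -4.56] Mtool [ 0.04   0.032 -0.021] w 55.05479909508982
26.875 [555.6  41.2 180.5] F [ 1.63  0.87 -4.25] Mtool [-0.011  0.037 -0.019] w 55.09227980334562
26.925 [555.6  41.2 180.5] F [ 0.36 -1.33 -4.66] Mtool [-0.006  0.007 -0.002] w 54.791804040228584
```

Red is silent, so blue is the one that rattles. I set red back and look at the pad.

Emit:
drive_tool --commands '[[[0, 0, 50], 0, 40], [[0, 0, 100], 0, 40], [[0, 0, 140], 0, 40], [[0, 0, 150], 0, 40], [[0, 0, 157], 0, 40], [[0, 0, 160], 0, 40], [[0, 0, 160], 0, 40], [[0, 0, 160], 0, 85], [[0, 0, 160], 0, 85], [[0, 0, 160], 0, 85], [[0, 0, 160], 0, 85], [[0, 0, 160], 0, 85]]'

```text
time_s: 28.48
position: [555.7, 41.1, 20.2]
tool_rot: [180.0, 0.0, -172.2]
contact_force: [-0.8, -0.2, -0.3]
gripper_width: 85.0
grip_force: 0.0
```

Emit:
drive_tool --commands '[[[0, 0, -50], 0, 85], [[0, 0, -110], 0, 85], [[0, 0, -170], 0, 85], [[0, 60, -200], 0, 85], [[0, 120, -200], 0, 85], [[0, 180, -200], 0, 85], [[0, 180, -200], 0, 85], [[0, 180, -200], 0, 85]]'

```text
time_s: 29.48
position: [531.3, 218.9, 220.1]
tool_rot: [-179.9, -0.0, -172.2]
contact_force: [-0.1, -0.7, -0.7]
gripper_width: 84.8
grip_force: 0.0
```

Run:
```python
from h import *
case("pad",z=4);case("case_red");case("beaker",z=90);mom()
print(shift(570,-74.5,160,188.3))
im=vision.capture("wrist");cv2.imwrite("pics/w4.png",im[:,:,::-1])
```

```text
pad 0.83 [318 116] [439 235] [517.2 314.5] [119.2 119.2] 7.78348970413208
case_red none
beaker 0.95 [499 117] [559 197] [473.6 397.5] [66.4 45.7] 21.13312339782715
29.775 [531.8 218.1 220.4] F [-0.22 -0.16  0.6 ] Mtool [ 0.014 -0.019 -0.038] w 84.7966298060238
(array([   0.9, -295.1,   60.4]), np.float64(-0.012))
```

View pics/w4.png

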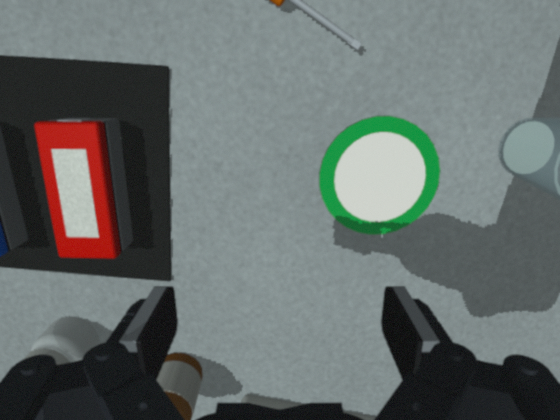

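Red is back upright, and the pad at (379,174) has its centre at about (517,314.5). I return to blue.

Emit:
drive_tool --commands '[[[0, -60, 0], 0, 85], [[0, -120, 0], 0, 85], [[0, -180, 0], 0, 85], [[1, -240, 0], -0.01, 85], [[1, -295, 60], -0.01, 85], [[1, -295, 60], -0.01, 85], [[1, -295, 60], -0.01, 85], [[1, -295, 60], -0.01, 85]]'

```text
time_s: 30.82
position: [571.3, -71.0, 161.2]
tool_rot: [179.9, 0.1, -171.5]
contact_force: [0.1, 0.5, -0.0]
gripper_width: 85.2
grip_force: 0.0
```

Run:
```python
from h import *
case("case_blue");mom()
print(shift(570,-74.5,20,188.3))
```

```text
case_blue 0.62 [232 120] [314 291] [571.4 -75. ] [127.   54.9] 9.23559856414795
30.925 [571.4 -71.  161.4] F [-0.28  0.16 -0.03] Mtool [-0.016  0.013  0.01 ] w 84.8941241438755
(array([  1.9,  -3.3, 141.4]), np.float64(0.004))
```

Emit:
drive_tool --commands '[[[0, -4, 20], 0, 85], [[0, -4, 70], 0, 85], [[0, -4, 120], 0, 85], [[0, -4, 140], 0, 85], [[0, -4, 140], 0, 85], [[0, -4, 140], 0, 40], [[0, -4, 140], 0, 40], [[0, -4, 140], 0, 40], [[0, -4, 140], 0, 40], [[0, -4, 140], 0, 40], [[0, -4, 140], 0, 40]]'

```text
time_s: 32.3
position: [572.7, -76.2, 22.5]
tool_rot: [179.9, 0.2, -171.6]
contact_force: [-0.8, 1.7, 5.4]
gripper_width: 54.8
grip_force: 86.7
```

Emit:
drive_tool --commands '[[[0, 0, -30], 0, 40], [[0, 0, -80], 0, 40], [[0, 0, -130], 0, 40], [[0, 0, -160], 0, 40], [[0, 0, -160], 0, 40], [[0, 50, -160], 0, 40], [[0, 100, -160], 0, 40], [[0, 150, -160], 0, 40], [[0, 200, -160], 0, 40], [[0, 250, -160], 0, 40], [[0, 300, -160], 0, 40], [[0, 330, -160], 0, 40]]'

```text
time_s: 33.8
position: [520.3, 252.9, 177.7]
tool_rot: [-180.0, -0.2, -171.4]
contact_force: [0.5, -0.2, -4.4]
gripper_width: 55.3
grip_force: 88.5
```

Run:
```python
from h import *
vision.capture("top");mom()
print(shift(517,314.5,110,180))
```

```text
33.85 [519.5 257.8 177.4] F [-1.35  4.76 -6.35] Mtool [-0.562 -0.043 -0.031] w 54.718722464945486
(array([-6.3, 56.5, 67.4]), np.float64(0.154))
```

Emit:
drive_tool --commands '[[[0, 30, 0], 0, 40], [[0, 62, 20], 0, 40], [[0, 62, 50], 0, 40], [[0, 62, 68], 0, 40], [[0, 62, 68], 0, 40], [[0, 62, 68], 0, 40]]'

```text
time_s: 34.6
position: [515.1, 310.2, 113.0]
tool_rot: [180.0, 0.1, -171.8]
contact_force: [0.7, -1.1, -5.5]
gripper_width: 55.2
grip_force: 88.6
```

Run:
```python
from h import *
vision.capture("top");vision.capture("top");mom()
print(shift(517,314.5,110,188.4))
```

```text
34.7 [515.2 310.8 113.6] F [-1.05 -0.11 -4.67] Mtool [ 0.051  0.046 -0.018] w 54.969200723091745
(array([-2.3,  3.4,  3.6]), np.float64(-0.002))
```

Emit:
drive_tool --commands '[[[-2, 3, 3], 0, 40], [[-2, 3, 3], 0, 40], [[-2, 3, 3], 0, 40], [[-2, 3, 3], 0, 40], [[-2, 3, 3], 0, 40], [[-2, 3, 3], 0, 40]]'

```text
time_s: 35.45
position: [515.6, 314.2, 109.3]
tool_rot: [180.0, 0.0, -171.7]
contact_force: [0.3, 0.1, -5.7]
gripper_width: 54.9
grip_force: 88.7
```

Run:
```python
from h import *
mom();case("case_blue","top",140);case("case_blue","wrist",140)
a=vision.capture("scene")[:,:,::-1];b=vision.capture("wrist")[:,:,::-1]
cv2.imwrite("pics/end.png",cv2.resize(np.hstack([a,b]),(800,300)))
```

```text
35.45 [515.6 314.2 109.3] F [ 0.29  0.1  -5.72] Mtool [-0.018  0.024 -0.016] w 54.88504180980961
case_blue 0.7 [157 228] [180 250] [477.2 305.6] [57.5 64.8] 9.204859733581543
case_blue none
```

View pics/end.png

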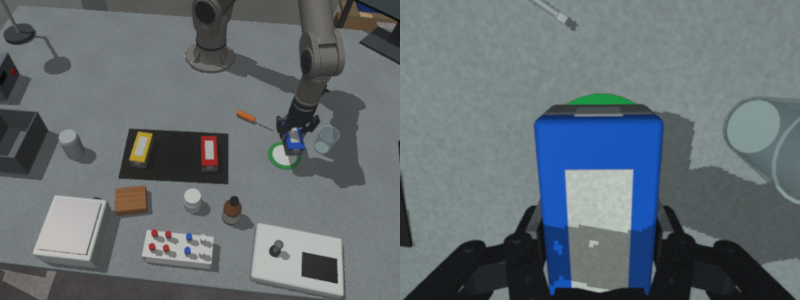

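The case is level over the pad: the scene half shows it at about (292,143) above the ring, with yellow and red on the mat and the beaker clear. Handing in.

```bash
python3 -c "
from h import *
mom();print(ctrl.sign_off())"
```

```text
35.75 [515.6 314.2 109.3] F [ 0.25 -0.86 -4.59] Mtool [0.017 0.039 0.015] w 54.959943951169016
the job is handed in; nothing more can be done
None
```

I shook the yellow, blue and red cases in that order; the blue one rattles, and I handed the job in with the arm holding it level about 90 mm above the centre of the green pad, with yellow and red upright on the mat.

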